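# Slide a fixture plate home onto its two locating pins

## Task

The aluminium fixture plate lies askew on top of the two locating pins of the dark sub-plate, a few centimetres to the right of home and a little off the blue guide rail. Push it sideways with your fingertips or the outside of your fingers - the rail is there to guide it - until both of its large holes drop over the two pins and it lies flat on the sub-plate, then move your hand clear. Do not pick the plate up or tip it over, and leave the other things around it where they are.

Things in the scene. Friction and masses are not known exactly. Their poses are not given: they have to be found in the camera images.
- sub_plate: fixed dark steel base plate, 15 mm thick, from -100 to +90 mm along its x and -155 to +185 mm along its y. Origin: on the bench, below where the fixture plate's centre comes when seated. z up; at yaw 0 its x points away from the robot, y to the robot's left. Carries the rail, the pins and, near its +y end beyond the seated plate, two loose T-nuts
- rail_face (a point): middle of the lower edge of the blue guide rail's guiding face, at (61.5, 0, 15) mm in the sub-plate frame. The rail is 290 mm long along y, 18 mm thick, 20 mm high above the sub-plate's top; the face looks to -x. A seated plate stands 1.5 mm off it
- pin_near (a point): foot of the locating pin nearer the robot, on the sub-plate's top face, at (-25, 35, 15) mm in the sub-plate frame. Pin: bright steel, 12 mm diameter, 9 mm high above the top face; its upper 6 mm are a round (half-ball) nose.
- pin_far (a point): foot of the other, identical locating pin, at (25, 35, 15) mm in the sub-plate frame
- fixture_plate: loose aluminium plate, 120 mm along its x, 180 along its y, 10 thick, 0.4 to 0.8 kg; slides under 3 to 10 N. Origin: centre of its underside; z up; axes match the sub-plate's when seated. It starts 20 to 40 mm from home toward the sub-plate's -y and 8 to 20 mm toward -x, turned up to 5 degrees, its -y edge on the sub-plate, its +y end about 3 degrees high on the pin noses
- hole_near (a point): centre, at the underside, of the plate's hole for pin_near: 14 mm diameter through hole at (-25, 35, 0) mm in the plate frame. (Two 10 mm holes near the plate's -y end serve for nothing here)
- hole_far (a point): centre, at the underside, of the plate's hole for pin_far: 14 mm diameter through hole at (25, 35, 0) mm in the plate frame
- nut_1: black T-nut lying on the sub-plate near its +y end, 32 x 28 x 20 mm, origin under its centre; leave it where it is
- nut_2: a second T-nut like nut_1
- parallel_b: plain ground steel bar lying on the bench at the left, 16 x 120 x 24 mm; leave it alone

How it is judged (in metres and radians):
At the end, for the whole second after the job is handed in: Both holes are centred on their pins within 3 mm, the plate's underside centre is within 1.5 mm of the sub-plate's top, the plate is level within 0.015 rad and at rest (horizontal distance between hole_near and pin_near below 0.003 m and horizontal distance between hole_far and pin_far below 0.003 m and z of fixture_plate in the frame of sub_plate below 0.0165 m and angle between fixture_plate's own z axis and vertical below 0.015 rad and linear speed of fixture_plate below 0.01 m/s); the robot touches nothing.
It fails at once if the plate is lifted off its supports (its centre more than 15 mm above its seated height) (z of fixture_plate in the frame of sub_plate above 0.03 m).
It fails at once if the plate is tipped by more than 0.3 rad (angle between fixture_plate's own z axis and vertical above 0.3 rad).
It fails at once if a T-nut or the ground steel bar is moved more than 20 mm from its place (distance of any of nut_1, nut_2, parallel_b from where it was at the start of the episode above 0.02 m).
It also fails if it takes over 56 s, if anything falls off the work surface, if the arm or the gripper's body presses on something with over 40 N, if the wrist force passes 120 N, or if a joint passes its speed limit or range.

## Robot

A 7-joint arm with a two-finger parallel gripper is mounted at the origin on the work surface; the furniture and walls round the work are solid. World frame = base frame: x ahead of the robot, y to its left, z up, the work surface at z = 0. Lengths are in mm, angles in rad, forces in N, time in s.
With the tool pointing down it reaches from about 425 to 800 mm from the base axis. Payload 8.3 kg.
Tool frame: the origin (TCP) lies at the very end of the fingers, on their centre line; the grasp point (between the pads) lies 19 mm behind it; z points along the fingers, x is the direction in which the jaws open and shut, and the axes are right-handed (so a half turn about z gives the same grasp; the last joint's range is limited). The gripper opens to 85 mm and grips with 20 to 120 N. Pads are 22 mm wide; open, the fingers measure 114 mm over their backs; the gripper's body (76 mm by 85 mm) begins 54 mm behind the grasp point. The pads swing forward as they close: fully open they stand 13 mm farther back than shut.
Start: joints at [1.171, 0.383, 0.016, 1.37, -0.006, 1.388, -0.046], TCP at [206.579, -589.854, 231.279] pointing down, gripper open.
Joint ranges: [-2.95, 2.95], [-0.25, 2.06], [-1.52, 1.56], [0.18, 2.33], [-1.44, 4.58], [0.02, 2.06], [-3.01, 3.01]. Speed limits (rad/s): [2.39, 2.39, 3.01, 3.01, 3.14, 3.14, 3.14].

## Interface

Orientations are given as a unit quaternion [w, x, y, z].
In Python, from workcell import bot, capture gives the robot as it stands.
- The arm moves only by the tool play_rows, never from a script. Its argument "commands" is text: rows parted by semicolons, each of 6 numbers parted by spaces: the shift along the tool's x, y, z in m, then the turn, a rotation vector about the tool's x, y, z in degrees. In form: tx ty tz wx wy wz; .... A call has 1 to 8 rows; each row is the pose to reach, as a shift and turn from the pose commanded when the call began, along the tool's axes at that moment; what a row does not reach only later rows make up. A row lasts 1/10 s, in which the tool goes at most 50 mm and 8.59 degrees, less where a joint would pass 70% of its speed; a pose out of reach is approached as far as the arm can. A call with a gripper value outside its range is refused whole. "claw" is the opening, from 0 (shut) to 1 (fully open), set as the call begins (left out, the last holds). The fingers move at their own pace and stop on an object; "force" is the grip in N (left out, the last holds). Time passes only in rows, so rows that repeat a pose let the fingers close. It gives the time, the measured TCP pose, the force and the opening at its end, in the units of the state.
- bot.get_obs(): the state, without advancing time (a new reading comes with each control period).
- capture(name): name is "scene" or "top" or "wrist"; returns a dict with "frame" (420x560x3 uint8, red, green, blue), "range_z" (420x560 float32, mm along the optical axis (not along the pixel's ray), 0 where there is no reading), "fx", "fy", "cx", "cy" (pixels), "view" (4x4, takes a point from world to camera coordinates). Camera axes: x right, y up, looking along -z (the intrinsics and any distortion apply to the point x, -y, -z); pixel columns grow to the right and rows downward; lengths in mm; the calibration is good to about 2 mm. A picture is of the moment at which its call begins.
- bot.close_job(): hands the job in, once; it reports no verdict.
The state is a dict: "t": time; "joints": joint angles; "qd": joint speeds; "joint_efforts": joint torques, N m; "ee_pos": TCP position; "ee_rot": TCP orientation; "force": force on the tool from outside, world axes, zero at the start; "moment": the same for the moment, N m; "width": finger opening in mm.
Only numpy, scipy, OpenCV 4.12 (cv2) and the standard library are available. Lean on these libraries where they do the work, as an engineer would, in place of code of your own. Each camera call takes 0.05 s, during which the arm holds its last target.

## Working session

There is one attempt and no reset: what is moved stays moved. The work goes in short steps, Python scripts to look and compute and a tool call to move; the robot and the scene stay as the last step left them, time stands still between calls to the robot, and variables do not carry over. Pictures are saved under pics/ and viewed, and the job is handed in when it is done.

Besides the shell and the picture viewer there is one more tool, called after ">>>" as name(argument=value, ...), one argument or row to a line, values as JSON. play_rows: Moves the arm, as the interface text tells. Its arguments: {"type":"object","properties":{"commands":{"type":"string"},"claw":{"type":"number"},"force":{"type":"number"}},"required":["commands"]}

```bash
mkdir -p pics; ls; python3 - <<'E'
from workcell import bot, capture
import cv2
print(bot.get_obs())
for n in ["scene","top","wrist"]:
    c=capture(n); cv2.imwrite(f"pics/{n}0.png",c["frame"][:,:,::-1]); print(n,c["fx"],c["fy"],c["cx"],c["cy"],c["view"].round(3).tolist(), [k for k in c])
E
```

```text
pics
{'t': 0.0, 'joints': array([ 1.1710941 ,  0.38425805,  0.01635869,  1.37117451, -0.00628971,
        1.38819361, -0.04649348]), 'qd': array([-0.00036757,  0.00167701,  0.00016774,  0.00107865, -0.00114914,
        0.00037582,  0.00039437]), 'joint_efforts': array([ 5.83608944e-04, -6.27592421e+01,  8.44482724e-01, -3.71822762e+01,
        1.65818108e-02,  1.41116002e-02,  7.06324471e-06]), 'ee_pos': array([ 206.41408373, -589.3905012 ,  230.25713002]), 'ee_rot': array([-5.56898446e-04,  8.15644139e-01, -5.78553069e-01, -8.21022565e-04]), 'force': array([-0.52377855, -0.56807696,  0.2235104 ]), 'moment': array([-0.00088386,  0.06304664,  0.01217354]), 'width': 85.41986974152115}
scene 417.85698135487894 417.85698135487894 277.1937854260654 210.62083772652034 [[-0.856, -0.517, 0.023, 490.737], [0.321, -0.495, 0.807, -180.486], [-0.406, 0.698, 0.59, -868.561], [0.0, 0.0, 0.0, 1.0]] ['frame', 'range_z', 'fx', 'fy', 'cx', 'cy', 'view']
top 460.47710786020747 460.47710786020747 275.9399899206666 223.6380654852958 [[0.001, -1.0, 0.012, 99.15], [0.993, 0.003, 0.119, -533.07], [-0.119, 0.011, 0.993, -891.513], [0.0, 0.0, 0.0, 1.0]] ['frame', 'range_z', 'fx', 'fy', 'cx', 'cy', 'view']
wrist 306.59880799841346 306.59880799841346 288.2879078146297 211.05510008388674 [[0.33, -0.944, -0.0, -624.402], [0.896, 0.314, -0.315, 40.342], [0.298, 0.104, 0.949, -379.208], [0.0, 0.0, 0.0, 1.0]] ['frame', 'range_z', 'fx', 'fy', 'cx', 'cy', 'view']
```

View pics/top0.png

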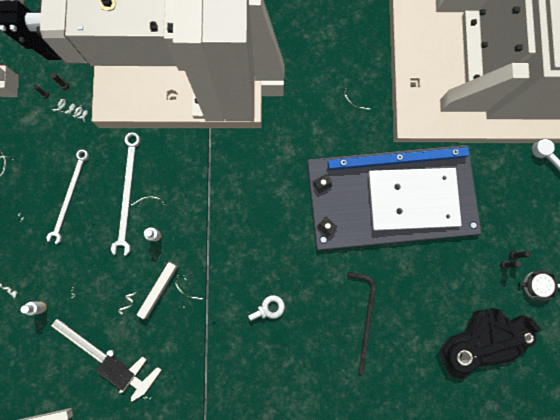

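View pics/scene0.png

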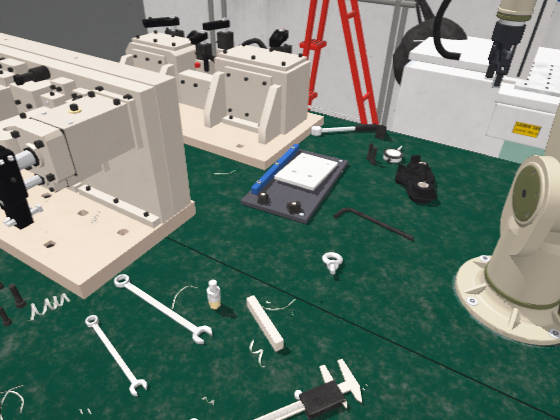

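View pics/wrist0.png

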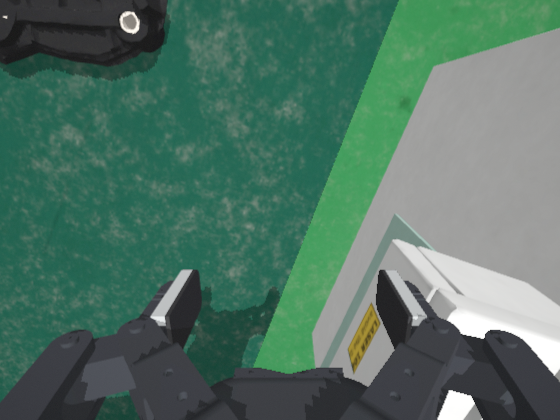

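The top view shows the sub-plate at about (310–480, 147–250), with the blue rail on its far side. The plate is at (370–462, 166–230) and the nuts are at (323,183) and (327,226). I'll enlarge it next.

```bash
python3 - <<'E'
import cv2
im=cv2.imread("pics/top0.png")
c=im[140:260,300:490]; cv2.imwrite("pics/crop0.png",cv2.resize(c,None,fx=4.2,fy=4.2,interpolation=cv2.INTER_CUBIC))
E
```

```text
(no output)
```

View pics/crop0.png

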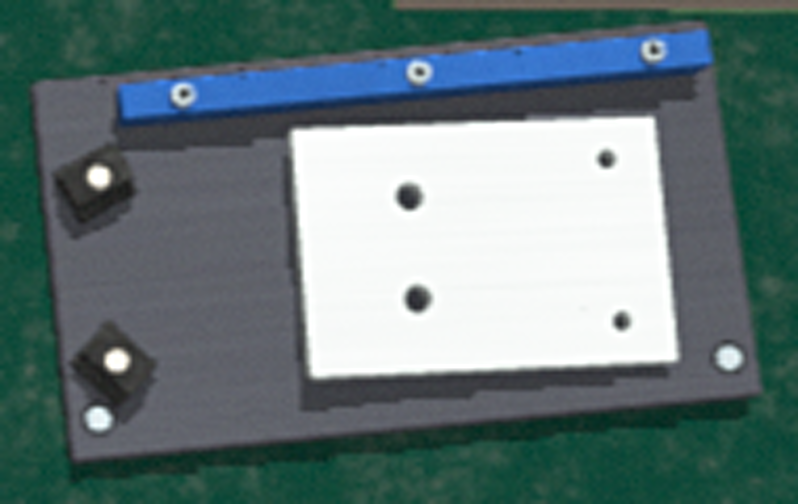

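```bash
cat > h.py <<'E'
import numpy as np, cv2
from workcell import bot, capture
from scipy.optimize import least_squares
from scipy.spatial.transform import Rotation as R
def proj(c,P):
    P=np.atleast_2d(P); q=(c["view"][:3,:3]@P.T).T+c["view"][:3,3]
    return np.c_[c["cx"]+c["fx"]*q[:,0]/-q[:,2], c["cy"]+c["fy"]*(-q[:,1])/-q[:,2]]
def T(p,L,z0,tilt=0):
    r=R.from_euler('Z',p[2])*R.from_euler('X',tilt)
    return r.apply(L)+[p[0],p[1],z0]
def fit(c,L,px,z0,tilt=0,x0=(580,-270,0.06)):
    f=lambda p:(proj(c,T([p[0],p[1],p[2]/100],L,z0,tilt))-px).ravel()
    s=least_squares(f,[x0[0],x0[1],x0[2]*100],loss='soft_l1')
    p=s.x.copy();p[2]/=100
    return p,f(s.x).reshape(-1,2).round(2)
def rel(ps,pp):
    cs,sn=np.cos(ps[2]),np.sin(ps[2]); d=np.array(pp[:2])-ps[:2]
    return np.array([cs*d[0]+sn*d[1],-sn*d[0]+cs*d[1],np.degrees(pp[2]-ps[2])])
def S(ps,x,y):
    cs,sn=np.cos(ps[2]),np.sin(ps[2]); return np.array([ps[0]+cs*x-sn*y,ps[1]+sn*x+cs*y])
E
python3 - <<'E'
from h import *
c=capture("top")
o=lambda a:np.array(a)/4.2+[300-.4,140-.4]
Ls=np.array([[90,185,15],[90,-155,15],[-100,-155,15],[-100,185,15]],float)
ps,r=fit(c,Ls,o([[35,82],[705,24],[758,393],[74,458]]),0); print(ps,r.tolist())
Lp=np.array([[60,90,10],[60,-90,10],[-60,-90,10],[-60,90,10],[25,35,10],[-25,35,10]],float)
px=o([[291,128],[654,116],[679,358],[311,378],[409,197],[417,299]])
t=np.radians(3); z=15+90*np.sin(t)
pp,r=fit(c,Lp,px,z,t); print(pp,r.tolist(),rel(ps,pp))
# depth points
d=c["range_z"]
def bp(u,v):
    Z=d[v,u]; q=np.array([(u-c["cx"])/c["fx"]*Z,-(v-c["cy"])/c["fy"]*Z,-Z]); V=c["view"]; return V[:3,:3].T@(q-V[:3,3])
for u,v in [(345,200),(345,235),(470,200),(380,180),(380,222),(450,180),(450,215),(400,158),(300,280)]: print(u,v,bp(u,v).round(1))
for n,(x,y) in dict(railL=(61.5,145),railR=(61.5,-145)).items(): print(n,S(ps,x,y), (proj(c,np.r_[S(ps,x,y),15])-[299.6,139.6])*4.2)
for n,(u,v) in dict(n1=(98,177),n2=(117,360)).items(): 
    w=o([u,v]).round().astype(int); print(n,rel(ps,np.r_[bp(*w)[:2],ps[2]]))
E
```

```text
[ 5.99500636e+02 -1.56517344e+02  9.61486440e-02] [[-1.17, -0.67], [0.75, -1.38], [1.48, 0.73], [-0.86, 0.86]]
[ 5.86661907e+02 -1.81146066e+02  5.61069558e-02] [[0.16, 0.47], [-0.32, -0.04], [-0.31, 0.19], [0.12, -0.36], [0.05, -0.14], [0.27, -0.08]] [-15.14380272 -23.28244313  -2.29421974]
345 200 [584.2 -41.9  14.7]
345 235 [511.8 -40.4  16.2]
470 200 [ 585.  -300.1   15. ]
380 180 [ 622.4 -110.7   32.9]
380 222 [ 536.7 -108.8   31.9]
450 180 [ 625.2 -257.5   22.6]
450 215 [ 552.4 -253.8   23.9]
400 158 [ 667.  -151.4   38.1]
300 280 [420.7  50.4  -2.5]
railL [646.79650234  -6.28302325] [[116.62040925 128.09057314]]
railR [ 674.63666778 -294.94359415] [[696.53961317  75.56487123]]
n1 [ 33.61275691 159.22913104   0.        ]
n2 [-54.51585034 160.97305661   0.        ]
```

```bash
cat >> h.py <<'E'
PS=np.array([599.5,-156.5,0.0961])
def plan(x,y,z,yaw=PS[2],off=0,cmd=None,ps=PS):
    """target in sub frame xy (mm), world z; tool x along sub -y turned by off deg. prints tool shift in m & turn deg"""
    o=bot.get_obs(); q=o["ee_rot"]; r0=R.from_quat([q[1],q[2],q[3],q[0]])
    p0=o["ee_pos"] if cmd is None else np.array(cmd)
    w=np.r_[S(ps,x,y),z]; r1=R.from_euler('Z',yaw-np.pi/2+np.radians(off))*R.from_euler('X',np.pi)
    d=r0.inv().apply(w-p0)/1000; t=np.degrees((r0.inv()*r1).as_rotvec())
    print("target world",w.round(1),"shift",d.round(4),"turn",t.round(2))
def st():
    o=bot.get_obs(); e=o["ee_pos"]; q=o["ee_rot"]
    a=R.from_quat([q[1],q[2],q[3],q[0]]).as_matrix()
    print("t",round(o["t"],2),"tcp",e.round(1),"sub",rel(PS,np.r_[e[:2],PS[2]])[:2].round(1),"F",o["force"].round(1),"w",round(o["width"],1),"toolx yaw err",round(np.degrees(np.arctan2(a[1,0],a[0,0])-(PS[2]-np.pi/2)),2),"z axis",a[:,2].round(4))
E
python3 - <<'E'
from h import *
st(); plan(-112,-23,120,cmd=[206.579,-589.854,231.279])
E
```

```text
t 0.2 tcp [ 206.5 -589.6  230.6] sub [-432.8 -393.4] F [-0.4  0.4 -0.3] w 85.6 toolx yaw err 13.79 z axis [-4.0e-04  1.2e-03 -1.0e+00]
target world [ 490.2 -190.1  120. ] shift [-0.2834 -0.3998  0.1116] turn [1.000e-02 7.000e-02 1.379e+01]
```

>>> play_rows(
  commands="-0.035 -0.05 0 0 0 3; -0.07 -0.10 0 0 0 6; -0.105 -0.15 0 0 0 9; -0.14 -0.2 0 0 0 13.8; -0.175 -0.25 0.02 0 0 13.8; -0.21 -0.3 0.04 0 0 13.8; -0.245 -0.35 0.05 0 0 13.8; -0.265 -0.375 0.06 0 0 13.8",
  claw=0,
)

```text
t: 1.0
ee_pos: [437.2, -266.9, 186.8]
ee_rot: [-0.0, 0.74, -0.672, 0.0]
force: [0.9, -0.6, -0.8]
width: -0.2
```

```bash
python3 - <<'E'
from h import *
st(); plan(-112,-23,120)
E
```

```text
t 1.0 tcp [ 437.2 -266.9  186.8] sub [-172.1  -94.3] F [ 0.9 -0.6 -0.8] w -0.2 toolx yaw err -0.01 z axis [ 6.e-04 -3.e-04 -1.e+00]
target world [ 490.2 -190.1  120. ] shift [-0.0714 -0.0601  0.0668] turn [-0.03 -0.02 -0.01]
```

>>> play_rows(
  commands="-0.024 -0.02 0.02 0 0 0; -0.024 -0.02 0.05 0 0 0; -0.024 -0.02 0.05 0 0 0; -0.024 -0.02 0.05 0 0 0; -0.024 -0.02 0.05 0 0 0",
)

```text
t: 1.5
ee_pos: [454.2, -244.3, 138.4]
ee_rot: [-0.0, 0.74, -0.673, 0.001]
force: [0.0, -1.1, 0.8]
width: 0.0
```

```bash
python3 - <<'E'
from h import *
st(); plan(-112,-23,22)
for n in ["wrist","scene"]: cv2.imwrite(f"pics/{n}1.png",capture(n)["frame"][:,:,::-1])
E
```

```text
t 1.5 tcp [ 454.2 -244.3  138.4] sub [-153.1  -73.4] F [ 0.  -1.1  0.8] w 0.0 toolx yaw err -0.12 z axis [ 0.0015 -0.0011 -1.    ]
target world [ 490.2 -190.1   22. ] shift [-0.0507 -0.0408  0.1164] turn [-0.08 -0.07 -0.12]
```

View pics/wrist1.png

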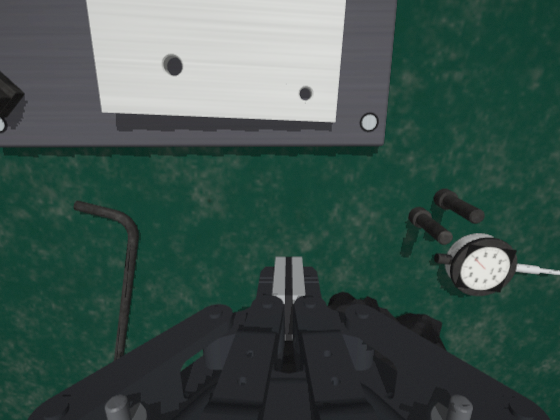

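The wrist view shows the shut fingers at (289,280), short of the plate's near edge (y≈115). The sub-plate's near edge is level at row 145, so the tool yaw matches it. Next I move forward, then down.

>>> play_rows(
  commands="-0.025 -0.02 0 0 0 0; -0.051 -0.041 0.02 0 0 0; -0.051 -0.041 0.06 0 0 0; -0.051 -0.041 0.09 0 0 0; -0.051 -0.041 0.105 0 0 0; -0.051 -0.041 0.114 0 0 0; -0.051 -0.041 0.114 0 0 0; -0.051 -0.041 0.114 0 0 0",
)

```text
t: 2.4
ee_pos: [490.7, -188.7, 24.1]
ee_rot: [-0.0, 0.74, -0.673, 0.001]
force: [0.7, 0.5, 0.7]
width: 0.1
```

```bash
python3 - <<'E'
from h import *
st()
for n in ["wrist","top"]: cv2.imwrite(f"pics/{n}2.png",capture(n)["frame"][:,:,::-1])
im=cv2.imread("pics/top2.png")
c=im[140:270,300:490]; cv2.imwrite("pics/crop2.png",cv2.resize(c,None,fx=4.2,fy=4.2,interpolation=cv2.INTER_CUBIC))
E
```

```text
t 2.4 tcp [ 490.7 -188.7   24.1] sub [-111.4  -21.7] F [0.7 0.5 0.7] w 0.1 toolx yaw err -0.04 z axis [ 1.7e-03 -6.0e-04 -1.0e+00]
```

View pics/wrist2.png

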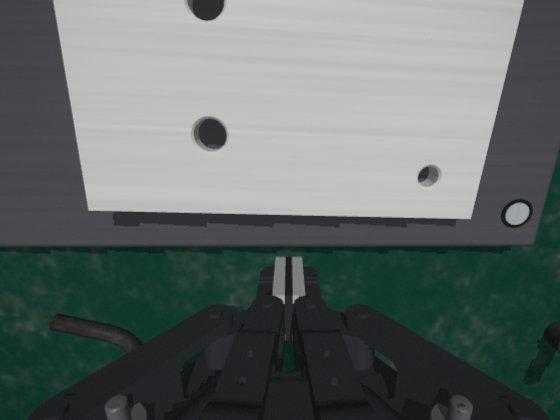

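View pics/crop2.png

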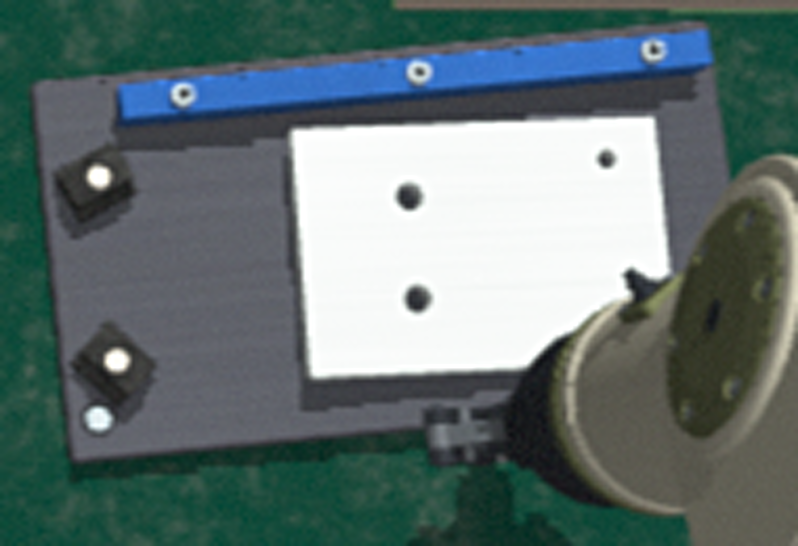

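The tips sit below the plate's near edge, roughly in its middle. Now I push forward.

>>> play_rows(
  commands="0 -0.006 0.002 0 0 0; 0 -0.012 0.002 0 0 0; 0 -0.018 0.002 0 0 0; 0 -0.022 0.002 0 0 0; 0 -0.025 0.002 0 0 0; 0 -0.028 0.002 0 0 0; 0 -0.031 0.002 0 0 0; 0 -0.034 0.002 0 0 0",
)

```text
t: 3.3
ee_pos: [523.5, -185.1, 20.8]
ee_rot: [0.0, 0.74, -0.673, -0.0]
force: [-3.0, -0.4, 1.1]
width: -0.1
```

```bash
python3 - <<'E'
from h import *
st()
for n in ["wrist"]: cv2.imwrite(f"pics/{n}3.png",capture(n)["frame"][:,:,::-1])
E
```

```text
t 3.3 tcp [ 523.5 -185.1   20.8] sub [-78.4 -21.2] F [-3.  -0.4  1.1] w -0.1 toolx yaw err -0.03 z axis [-7.e-04  0.e+00 -1.e+00]
```

View pics/wrist3.png

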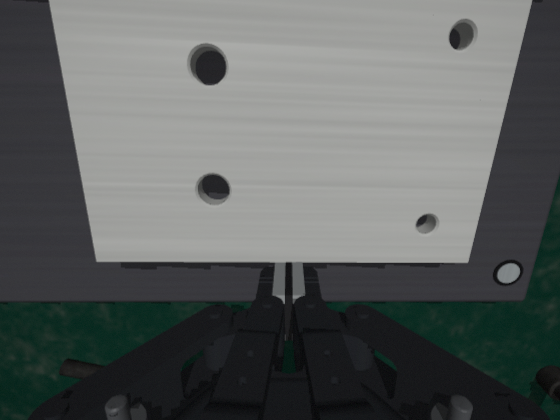

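The fingers are in contact at (289,263), and the edge now looks parallel to the sub-plate. I'll keep pushing toward the rail.

>>> play_rows(
  commands="0 -0.0015 0 0 0 0; 0 -0.003 0 0 0 0; 0 -0.0045 0 0 0 0; 0 -0.006 0 0 0 0; 0 -0.0075 0 0 0 0; 0 -0.0085 0 0 0 0",
)

```text
t: 3.95
ee_pos: [530.6, -185.6, 20.7]
ee_rot: [0.001, 0.74, -0.673, -0.001]
force: [-10.6, -4.3, 5.8]
width: -0.4
```

```bash
python3 - <<'E'
from h import *
st()
c=capture("top"); cv2.imwrite("pics/top4.png",c["frame"][:,:,::-1])
im=cv2.imread("pics/top4.png")
c=im[140:270,300:490]; cv2.imwrite("pics/crop4.png",cv2.resize(c,None,fx=4.2,fy=4.2,interpolation=cv2.INTER_CUBIC))
E
```

```text
t 3.95 tcp [ 530.6 -185.6   20.7] sub [-71.4 -22.4] F [-10.6  -4.3   5.8] w -0.4 toolx yaw err -0.1 z axis [-0.0029 -0.0012 -1.    ]
```

View pics/crop4.png

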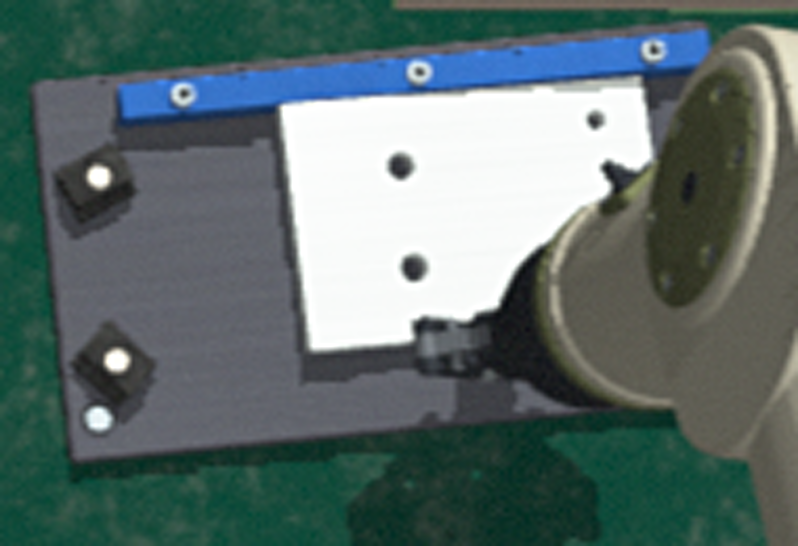

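The plate's far edge now lies along the rail, from (280,103) to (643,77). I'll back off, measure, and go round to the −y edge.

>>> play_rows(
  commands="0 0.005 0 0 0 0; 0 0.015 0 0 0 0; 0 0.02 -0.02 0 0 0; 0 0.02 -0.06 0 0 0; 0.03 0.02 -0.08 0 0 0; 0.075 0.01 -0.08 0 0 0; 0.105 -0.02 -0.08 0 0 0; 0.125 -0.06 -0.08 0 0 0",
)

```text
t: 4.8
ee_pos: [603.1, -307.5, 101.9]
ee_rot: [0.001, 0.738, -0.674, 0.001]
force: [1.7, 0.2, 0.3]
width: -0.2
```

```bash
python3 - <<'E'
from h import *
st()
c=capture("top"); cv2.imwrite("pics/top5.png",c["frame"][:,:,::-1])
im=cv2.imread("pics/top5.png")
cc=im[130:260,300:490]; cv2.imwrite("pics/crop5.png",cv2.resize(cc,None,fx=4.2,fy=4.2,interpolation=cv2.INTER_CUBIC))
o=lambda a:np.array(a)/4.2+[300-.4,140-.4]
Lp=np.array([[60,90,10],[60,-90,10],[-60,90,10],[25,35,10],[-25,35,10]],float)
t=np.radians(3); z=15+90*np.sin(t)
pp,r=fit(c,Lp,o([[280,103],[643,77],[307,352],[400,165],[414,267]]),z,t); print(pp,r.tolist(),rel(PS,pp))
E
```

```text
t 4.8 tcp [ 603.1 -307.5  101.9] sub [ -10.9 -150.7] F [1.7 0.2 0.3] w -0.2 toolx yaw err -0.3 z axis [ 8.0e-04 -2.8e-03 -1.0e+00]
[ 6.02855262e+02 -1.78100321e+02  8.93743902e-02] [[0.27, 0.11], [-0.65, 0.19], [0.49, -0.81], [0.11, 0.23], [-0.3, 0.14]] [  1.2671832  -21.82260035  -0.38534905]
```

View pics/crop5.png

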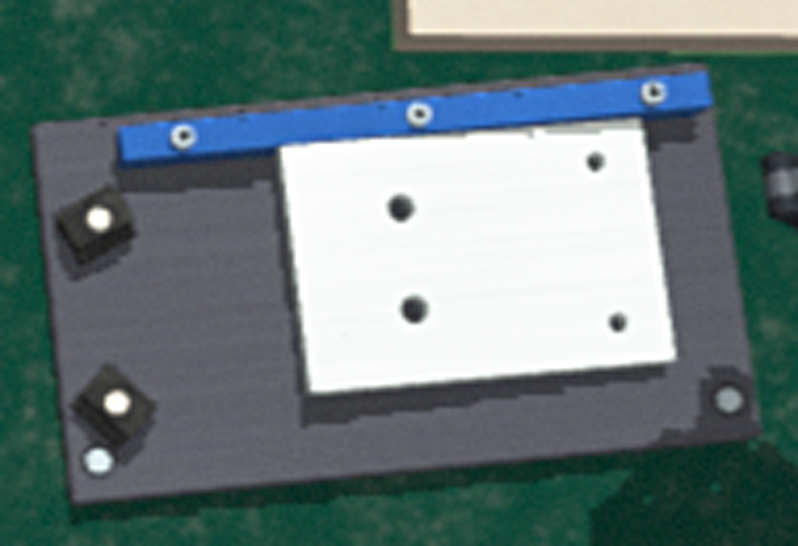

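The plate measures (1.3, −21.8) mm and −0.4° in the sub-plate frame, so it needs about 22 mm more in +y. I'll descend at the −y edge.

>>> play_rows(
  commands="0 -0.014 0.02 0 0 0.3; 0 -0.014 0.05 0 0 0.3; 0 -0.014 0.07 0 0 0.3; 0 -0.014 0.08 0 0 0.3; 0 -0.014 0.082 0 0 0.3; 0 -0.014 0.082 0 0 0.3",
)

```text
t: 5.45
ee_pos: [618.3, -301.4, 19.7]
ee_rot: [-0.0, 0.738, -0.674, 0.0]
force: [0.1, -0.7, 1.1]
width: 0.0
```

```bash
python3 - <<'E'
from h import *
st()
for n in ["wrist","top"]: cv2.imwrite(f"pics/{n}6.png",capture(n)["frame"][:,:,::-1])
E
```

```text
t 5.45 tcp [ 618.3 -301.4   19.7] sub [   4.8 -146. ] F [ 0.1 -0.7  1.1] w 0.0 toolx yaw err -0.3 z axis [ 1.1e-03 -1.0e-04 -1.0e+00]
```

View pics/wrist6.png

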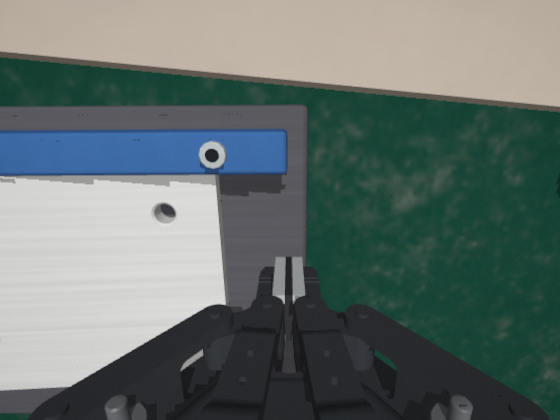

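The fingertips are beside the −y edge, with the gap from (225,260) to (260,270). Pushing +y now, slowly.

>>> play_rows(
  commands="-0.006 0 0 0 0 0; -0.012 0 0 0 0 0; -0.016 0 0 0 0 0; -0.019 0 0 0 0 0; -0.022 0 0 0 0 0; -0.025 0 0 0 0 0; -0.028 0 0 0 0 0; -0.03 0 0 0 0 0",
)

```text
t: 6.35
ee_pos: [615.0, -272.2, 19.0]
ee_rot: [0.0, 0.738, -0.675, 0.0]
force: [0.0, -3.3, 0.0]
width: -0.1
```

```bash
cat >>h.py <<'E'
def top(n):
    c=capture("top"); cc=np.ascontiguousarray(c["frame"][130:260,300:490,::-1]); cv2.imwrite(f"pics/crop{n}.png",cv2.resize(cc,None,fx=4.2,fy=4.2,interpolation=cv2.INTER_CUBIC)); return c
E
python3 - <<'E'
from h import *
st(); top(7)
E
```

```text
t 6.35 tcp [ 615.  -272.2   19. ] sub [   4.3 -116.7] F [ 0.  -3.3  0. ] w -0.1 toolx yaw err -0.34 z axis [ 1.e-04 -9.e-04 -1.e+00]
```

View pics/crop7.png

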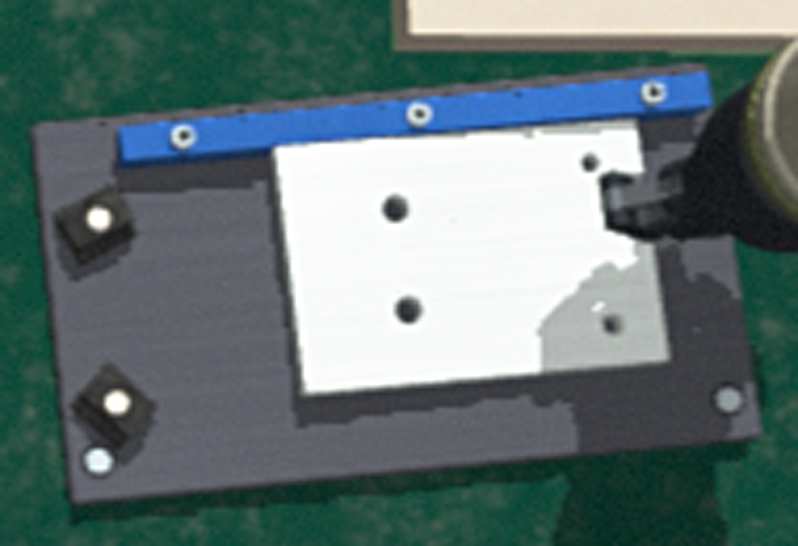

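The plate moved about 2.5 mm (far hole 400→395 px) under about 3 N. About 19 mm to go.

>>> play_rows(
  commands="-0.003 0 0 0 0 0; -0.005 0 0 0 0 0; -0.007 0 0 0 0 0; -0.009 0 0 0 0 0; -0.011 0 0 0 0 0; -0.013 0 0 0 0 0; -0.013 0 0 0 0 0",
)

```text
t: 7.1
ee_pos: [614.0, -257.4, 18.9]
ee_rot: [-0.0, 0.739, -0.674, -0.001]
force: [-0.7, -0.1, 0.6]
width: -0.1
```

```bash
python3 - <<'E'
from h import *
st(); top(8)
E
```

```text
t 7.1 tcp [ 614.  -257.4   18.9] sub [   4.7 -101.8] F [-0.7 -0.1  0.6] w -0.1 toolx yaw err -0.26 z axis [-3.0e-04  1.1e-03 -1.0e+00]
```

View pics/crop8.png

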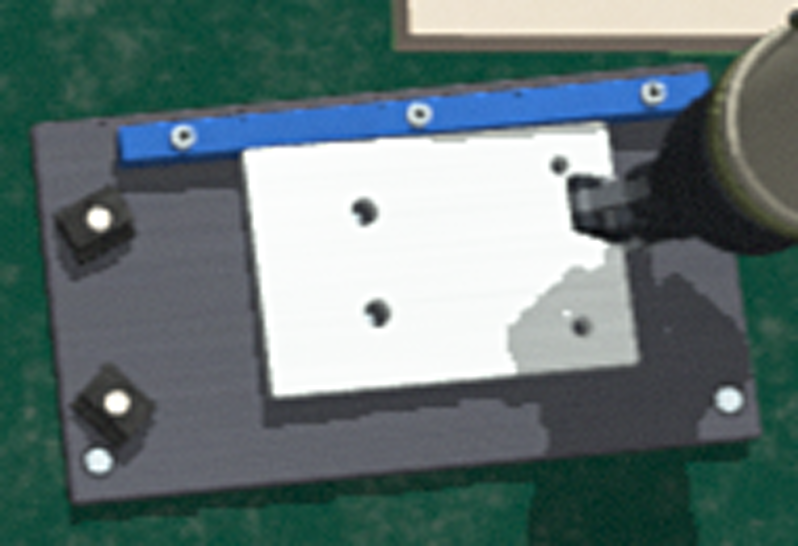

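The pins now show as bright slivers in the holes at (362,211) and (376,312), so it's close. Going in small steps.

>>> play_rows(
  commands="-0.001 0 0 0 0 0; -0.002 0 0 0 0 0; -0.002 0 0 0 0 0",
)

```text
t: 7.45
ee_pos: [613.9, -256.0, 18.9]
ee_rot: [-0.0, 0.739, -0.674, -0.0]
force: [0.2, -0.1, -0.2]
width: -0.3
```

```bash
python3 - <<'E'
from h import *
st(); c=top(9)
cc=np.ascontiguousarray(c["frame"][160:220,345:445,::-1]); cv2.imwrite("pics/z9.png",cv2.resize(cc,None,fx=8,fy=8,interpolation=cv2.INTER_CUBIC))
d=c["range_z"]
def bp(u,v):
    Z=d[v,u]; q=np.array([(u-c["cx"])/c["fx"]*Z,-(v-c["cy"])/c["fy"]*Z,-Z]); V=c["view"]; return V[:3,:3].T@(q-V[:3,3])
for u,v in [(363,170),(370,200),(370,218),(430,175),(440,210)]: print(np.mean([bp(u+i,v+j) for i in(-1,0,1) for j in (-1,0,1)],0).round(1))
E
```

```text
t 7.45 tcp [ 613.9 -256.    18.9] sub [   4.8 -100.4] F [ 0.2 -0.1 -0.2] w -0.3 toolx yaw err -0.28 z axis [ 1.e-04  5.e-04 -1.e+00]
[645.2 -78.5  23.8]
[582.8 -91.4  23.9]
[545.7 -90.4  24.7]
[ 635.2 -216.    24.2]
[ 562.7 -234.    23.5]
```

View pics/z9.png

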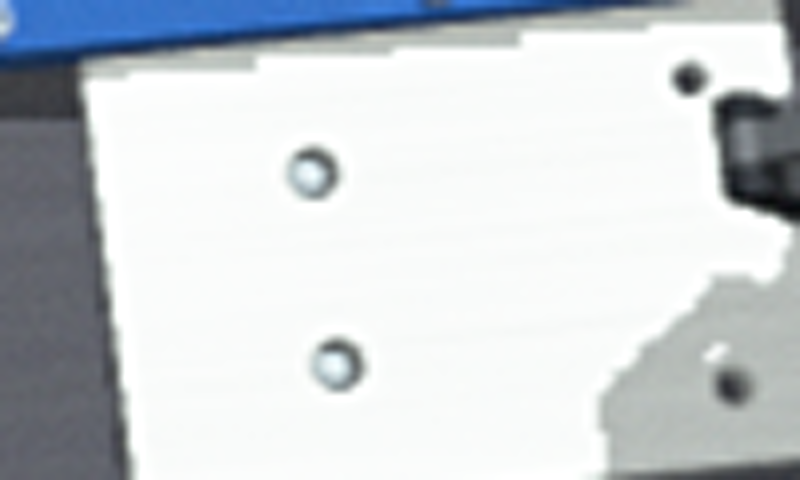

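The plate has dropped. Both pins fill the holes at (313,172) and (338,364), and the top height reads about 24 mm at both ends, so it's level. Moving the hand clear.

>>> play_rows(
  commands="0.005 0 0 0 0 0; 0.02 0 0 0 0 0; 0.04 0 -0.01 0 0 0; 0.05 0 -0.05 0 0 0; 0.06 0 -0.09 0 0 0; 0.09 0 -0.12 0 0 0; 0.12 0 -0.13 0 0 0; 0.12 0 -0.13 0 0 0",
)

```text
t: 8.3
ee_pos: [623.2, -384.6, 151.5]
ee_rot: [0.001, 0.736, -0.677, 0.003]
force: [-1.3, 0.0, -1.6]
width: -0.2
```

```bash
python3 - <<'E'
from h import *
st(); c=top(10)
cc=np.ascontiguousarray(c["frame"][160:220,345:445,::-1]); cv2.imwrite("pics/z10.png",cv2.resize(cc,None,fx=8,fy=8,interpolation=cv2.INTER_CUBIC))
d=c["range_z"]; V=c["view"]
pts=[]
for v in range(172,216):
  for u in range(366,438):
    Z=d[v,u]; q=np.array([(u-c["cx"])/c["fx"]*Z,-(v-c["cy"])/c["fy"]*Z,-Z]); pts.append(V[:3,:3].T@(q-V[:3,3]))
p=np.array(pts); p=p[abs(p[:,2]-np.median(p[:,2]))<4]; k=np.linalg.lstsq(np.c_[p[:,:2]-p[:,:2].mean(0),np.ones(len(p))],p[:,2],rcond=None)[0]; print("slopes,z",k)
E
```

```text
t 8.3 tcp [ 623.2 -384.6  151.5] sub [   1.7 -229.3] F [-1.3  0.  -1.6] w -0.2 toolx yaw err -0.75 z axis [ 0.0025 -0.0063 -1.    ]
slopes,z [3.15031750e-03 6.64022168e-04 2.42236132e+01]
```

View pics/z10.png

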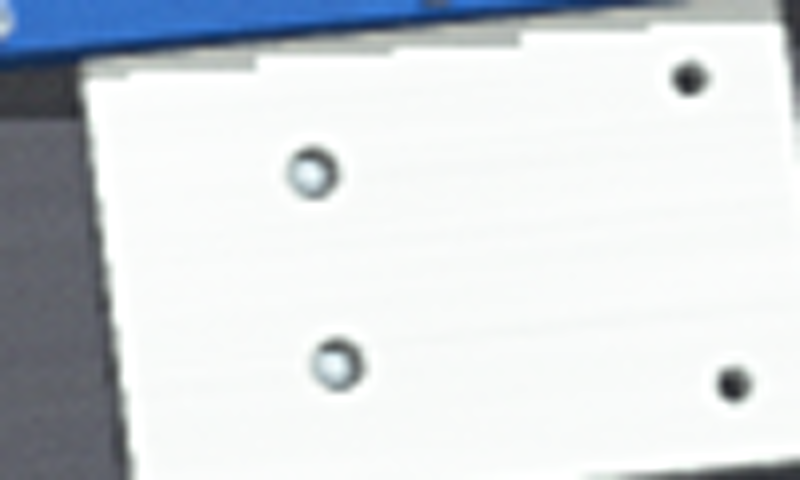

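View pics/crop10.png

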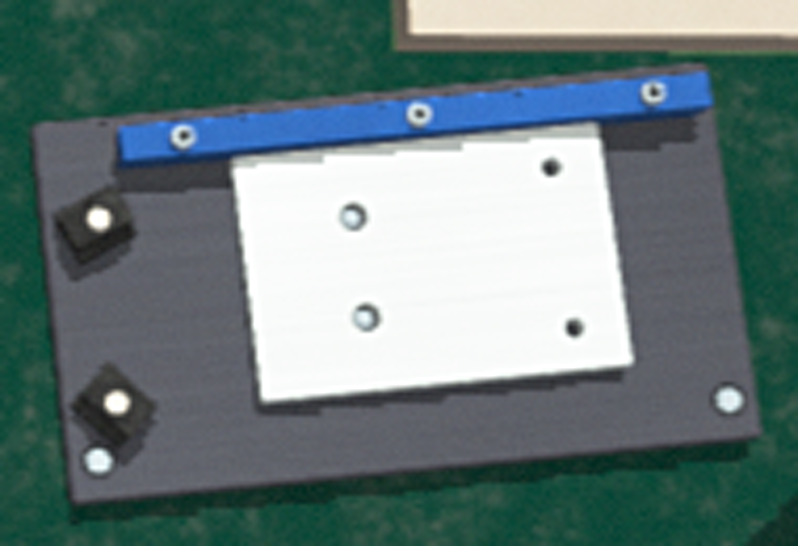

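Both pins are centred in their holes, the plate is level (slopes 0.003 and 0.001), the nuts haven't moved and the hand is clear. I'll let the arm settle, then hand in.

>>> play_rows(
  commands="0 0 0 0 0 0; 0 0 0 0 0 0; 0 0 0 0 0 0; 0 0 0 0 0 0",
)

```text
t: 8.75
ee_pos: [624.8, -375.1, 148.6]
ee_rot: [-0.0, 0.739, -0.674, -0.0]
force: [-0.3, -0.3, 0.8]
width: 0.2
```

```bash
python3 - <<'E'
from h import *
st(); print(bot.close_job())
E
```

```text
t 8.75 tcp [ 624.8 -375.1  148.6] sub [   4.2 -220.1] F [-0.3 -0.3  0.8] w 0.2 toolx yaw err -0.23 z axis [-3.e-04  6.e-04 -1.e+00]
the job is handed in; nothing more can be done
None
```

The plate is seated on both pins and the job is handed in at t ≈ 8.8 s. I pushed the plate's near edge with shut fingers until it lay along the rail. Then I pushed its −y edge about 20 mm along the rail until both holes dropped over the pins, and backed the hand clear.

- **Seating:** in the last top view both pins sit centred in their holes. I judged this by eye and did not compute a millimetre figure.
- **Height and level:** depth put the plate's top at 24.2 mm, against 25 mm nominal; the sub-plate itself read 15–16 mm. The slopes were about 0.003 and 0.001, so the plate is level.
- **Forces:** the highest force I read during the pushes was about 12 N, against the rail.
- **Surroundings:** both T-nuts look unmoved in the last view. The steel bar was outside that crop, but the arm never went near it. The hand ended about 150 mm up with near-zero force, touching nothing.
- **Disagreement:** my first sub-plate corner fit was off by about 1–2 pixels at each corner. I relied on contact with the rail and on the view through the holes for the final position.

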